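# Seat the right lens barrel in a sprung V-cradle and hold it down

## Robot

A 6-joint arm with a two-finger parallel gripper is mounted at the origin on a cart in front of the work surface, level with it; the furniture and walls round the work are solid. World frame = base frame: x ahead of the robot, y to its left, z up, the work surface at z = 0. Lengths are in m, angles in rad, forces in N, time in s.
With the tool pointing down it reaches from about 0.35 to 0.775 m from the base axis. Payload 7.3 kg.
Tool frame: the origin (TCP) lies midway between the tips of the shut fingers; the grasp point (between the pads) lies 19 mm behind it (robot.tcp_to_grasp is the distance from the TCP to the grasp point, in m); z points along the fingers, y is the line along which they close (so a half turn about z gives the same grasp; the last joint's range is limited). The gripper opens to 92 mm and grips with 3 to 60 N. Pads are 19 mm wide; open, the fingers measure 130 mm over their backs; the gripper's body (75 mm by 190 mm) begins 47 mm behind the grasp point.
Start: joints at [-1.417, 0.342, 1.524, -0, 1.275, -0.146], TCP at [0.155, -0.502, 0.227] pointing down, gripper open.
Joint ranges: [-2.53, 2.53], [-0.77, 2.02], [0.04, 2.7], [-1, 4.14], [0.28, 2.66], [-3.11, 3.11]. Speed limits (rad/s): [2.57, 2.57, 3.14, 3.14, 3.14, 3.14].

## Interface

Orientations are given as [roll, pitch, yaw] about the fixed x, y, z axes, in that order (R = Rz(yaw) Ry(pitch) Rx(roll)).
In Python, from cell import readout, cams, ticket, robot gives the robot as it stands. The module is installed in compiled form; this text tells all that it offers.
- The arm moves only by the tool jog_arm, never from a script. Its argument "plan" is a list of rows, each a list of 5 numbers: the shift along the world's x, y, z each as a share of 0.08 m, from -1 to 1, then the turn about the world's z as a share of 90 degrees, from -1 to 1, then the opening, from -1 (shut) to 1 (fully open). A call has 1 to 12 rows; each row is the pose to reach, as a shift and turn from the pose commanded when the call began; what a row does not reach only later rows make up. A row lasts 1/10 s, in which the tool goes at most 50 mm and 8.59 degrees, less where a joint would pass 70% of its speed; a pose out of reach is approached as far as the arm can. A call with a number of a shift or a turn outside -1 to 1 is refused whole. A call with a gripper value outside its range is refused whole. The fingers move at their own pace and stop on an object; "squeeze" is the grip in N (left out, the last holds). Time passes only in rows, so rows that repeat a pose let the fingers close. It gives the time, the measured TCP pose, the force, the opening and the grip force at its end, in the units of the state.
- readout.observe(): the state, without advancing time (a new reading comes with each control period).
- cams.read_camera(name): name is "side" or "top" or "wrist"; returns the picture (420x560x3 uint8, blue, green, red); there is no depth.
- cams.calibration(name): a dict with "K" (3x3 intrinsics, pixels), "k1" (the pictures are not rectified: a ray, as slopes to the right and down, at radius r is drawn at 1 + k1 r^2 times it, then the intrinsics apply), "world_from_camera" (4x4, takes a point from camera to world coordinates). Camera axes: x right, y down, z forward; pixel columns grow to the right and rows downward; lengths in m; the calibration is good to about 2 mm. A picture is of the moment at which its call begins: read the wrist's pose just before it. calibration takes no time and is no camera call; for the wrist camera it gives the pose at the moment of the call.
- ticket.hand_in(): hands the job in; it is judged then, once.
The state is a dict: "time": time; "qpos": joint angles; "qvel": joint speeds; "joint_efforts": joint torques, N m; "tool_pos": TCP position; "tool_rot": TCP orientation; "contact_force": force on the tool from outside, world axes, zero at the start; "torque": the same for the moment, N m; "opening": finger opening in m; "grip_force": force on a finger pad.
Only numpy, scipy, OpenCV 4.12 (cv2) and the standard library are available. Lean on these libraries where they do the work, as an engineer would, in place of code of your own. Each camera call takes 0.05 s, during which the arm holds its last target. There are 200 camera calls.

## Task

From the white rack take the lens barrel of middle thickness (32 mm; its look-alikes are 24 and 40 mm thick and stay in the rack) and lay it lengthwise and centred in the V-grooves of the two blue saddles on the inspection stand. Then press the barrel down gently, so that it bears on both flanks of the V and the sprung cradle sinks to about two thirds of its 12 mm travel, and finish while still holding it pressed there; do not let go. Push only on the barrel, not on the cradle, and leave the other things on the bench alone.

Things in the scene. Friction and masses are not known exactly. Their poses are not given: they have to be found in the camera images.
- barrel_32: The barrel to use: black cylinder with a wide brass band and glass at each end, 32 mm in diameter, 100 mm long, 0.08 to 0.16 kg. Origin at its centre, x along its axis (lying level). It starts in one of the three nests of the rack, its axis 46.6 mm above the bench.
- barrel_24: Look-alike, 24 mm in diameter, 100 mm long, to be left in its nest; origin at its centre (41 mm above the bench), x along its axis.
- barrel_40: Look-alike, 40 mm in diameter, 100 mm long, to be left in its nest; origin at its centre (52.3 mm above the bench), x along its axis.
- rack: White rack, fixed, 116 x 240 x 10 mm base; origin under its centre. Three equal nests at its y = -80, 0, +80 mm, barrels along its x; which barrel is in which varies. A nest is two grey 90 degree V saddles 14 mm long, centred at x = +-39 mm, tops 44 mm above the bench, 24 mm to each side of the axis: 64 mm gap for fingers at mid-barrel, open down to 10 mm.
- stand: Stand, fixed: dark base 160 x 96 mm, origin under its centre; sprung aluminium carriage 152 x 88 mm, top at 36 mm when up; guide posts at (+-68, +-36) mm, 57 mm high. On it two blue 90 degree V saddles 18 mm long, centred at x = +-38 mm (58 mm finger gap), 23 mm to each side, groove along x, its bottom at 46 mm, saddle tops at 64 mm above the bench.
- cradle_seat (a point): Where the centre of the 32 mm barrel lies when fully seated; it is on the carriage and moves down with it. 68.6 mm above the bench when the carriage is up, midway between the saddles; x along the groove, y across it.
- cradle (a joint): How far the sprung carriage with the saddles is pressed down, 0 (up) to 0.012 m (hard stop). Springs: it takes 5 N to start it moving (the barrel's own weight does not) and 0.5 N more for each mm, 11 N at the stop.
- dropper: Bystander: brown dropper bottle with black cap, 34 x 34 x 104 mm, loose, origin under its centre.
- petri: Bystander: covered petri dish, 92 mm across, 15 mm high, loose, origin under its centre.
- marker: Bystander: black and white marker pen, 132 mm long, 17 mm high, loose, origin under its centre.
- wash_bottle: Bystander: white squeeze wash bottle with red spout, 62 x 106 x 206 mm, loose, origin under its centre.
Mind the look-alikes: they are no part of the job. What is shaped like the barrel_32 but purple is not meant.

How it is judged:
At the end, for the whole second after the job is handed in: The 32 mm barrel lies in the V: within 10 mm of centre lengthwise, 2 mm across and in height, 0.04 rad in direction. Fingers push on it (over 3 N), not on the stand; each flank bears over 1.5 N; the carriage is held 5 to 11.5 mm down, at rest. Other things have stayed put (value of joint cradle between 0.005 and 0.0115 m and (contact force between barrel_32 and cradle_c1 above 1.5 N or contact force between barrel_32 and cradle_c3 above 1.5 N) and (contact force between barrel_32 and cradle_c5 above 1.5 N or contact force between barrel_32 and cradle_c7 above 1.5 N) and contact force between the fingers and barrel_32 above 3 N and contact force between the fingers and stand below 0.5 N and x of barrel_32 in the frame of cradle_seat between -0.01 and 0.01 m and y of barrel_32 in the frame of cradle_seat between -0.002 and 0.002 m and z of barrel_32 in the frame of cradle_seat between -0.002 and 0.002 m and angle between the x axis of barrel_32 and the x axis of cradle_seat, either way round below 0.04 rad and linear speed of barrel_32 below 0.02 m/s and velocity of joint cradle between -0.01 and 0.01 m/s); the arm keeps its last pose, push and grip.
It fails at once if a look-alike barrel shifted more than 15 mm (distance of any of barrel_24, barrel_40 from where it was at the start of the episode above 0.015 m).
It fails at once if a bystander on the bench shifted more than 30 mm (distance of any of dropper, petri, marker, wash_bottle from where it was at the start of the episode above 0.03 m).
It fails at once if the barrel is forced hard against the V (over 30 N on a saddle flank) (contact force between barrel_32 and cradle_c1 above 30 N or contact force between barrel_32 and cradle_c3 above 30 N or contact force between barrel_32 and cradle_c5 above 30 N or contact force between barrel_32 and cradle_c7 above 30 N).
It also fails if it takes over 48 s, if anything falls off the work surface, if the arm or the gripper's body presses on something with over 40 N, if the wrist force passes 120 N, or if a joint passes its speed limit or range.

## Working session

There is one attempt and no reset: what is moved stays moved. The work goes in short steps, Python scripts to look and compute and a tool call to move; the robot and the scene stay as the last step left them, time stands still between calls to the robot, and variables do not carry over. Pictures are saved under pics/ and viewed, at most 10 in all, crops included, and the job is handed in when it is done.

Besides the shell and the picture viewer there is one more tool, called after "Call:" as name(argument=value, ...) on one line, values as JSON. jog_arm: Moves the arm, as the interface text tells. Shift numbers are shares of 0.08 m and turn numbers shares of 90 degrees, none past 1 either way. Its arguments: {"type":"object","properties":{"plan":{"type":"array"},"squeeze":{"type":"number"}},"required":["plan"]}

```bash
mkdir -p pics; cat > h.py <<'E'
import numpy as np, cv2
from cell import readout, cams, ticket, robot
def snap(n,f):
    c=cams.calibration(n); im=cams.read_camera(n); cv2.imwrite(f'pics/{f}.png',im); np.savez(f'pics/{f}.npz',K=c['K'],k1=c['k1'],T=c['world_from_camera']); return im
def ray(f,u,v):
    c=np.load(f'pics/{f}.npz'); K,k1,T=c['K'],float(c['k1']),c['T']
    p=cv2.undistortPoints(np.array([[[u,v]]],float),K,np.array([k1,0,0,0,0]),criteria=(3,50,1e-10))[0,0] if 0 else None
    d=np.linalg.solve(K,[u,v,1])[:2]; s=d.copy()
    for _ in range(50): s=d/(1+k1*(s@s))
    return T[:3,3],T[:3,:3]@np.array([s[0],s[1],1])
def at(f,u,v,z):
    o,d=ray(f,u,v); return o+d*(z-o[2])/d[2]
def proj(f,P):
    c=np.load(f'pics/{f}.npz'); K,k1,T=c['K'],float(c['k1']),c['T']
    q=T[:3,:3].T@(np.asarray(P,float)-T[:3,3]); s=q[:2]/q[2]; s=s*(1+k1*(s@s)); return (K@[s[0],s[1],1])[:2]
E
python3 - <<'E'
from h import *
a=snap('top','top0'); b=snap('side','side0')
print(readout.observe()); print(np.load('pics/top0.npz')['T'],robot.tcp_to_grasp)
E
```

```text
{'time': 0.1, 'qpos': array([-1.41701369e+00,  3.42643030e-01,  1.52488082e+00,  6.37366740e-07,
        1.27540413e+00, -1.46006279e-01]), 'qvel': array([-0.00091773, -0.00237059, -0.00137994, -0.00119579,  0.00110475,
       -0.00050649]), 'joint_efforts': array([ 1.77400590e-03, -4.32004058e+01, -2.44695050e+01,  7.19782873e-02,
        5.26703009e-02, -5.42052862e-05]), 'tool_pos': array([ 0.15500701, -0.50123344,  0.22613386]), 'tool_rot': array([-3.14027162e+00, -1.94877717e-04,  2.99788599e-01]), 'contact_force': array([ 0.3665901 , -0.35105335,  0.49597281]), 'torque': array([ 0.02338161, -0.01219563, -0.04918261]), 'grip_force': 0.0, 'opening': 0.09167057353285345}
[[ 0.02974745 -0.99706116  0.07059834  0.40915922]
 [-0.99934214 -0.03113265 -0.01860215  0.09400889]
 [ 0.02074539 -0.06999853 -0.99733136  1.34141396]
 [ 0.          0.          0.          1.        ]] 0.0188
```

View pics/top0.png

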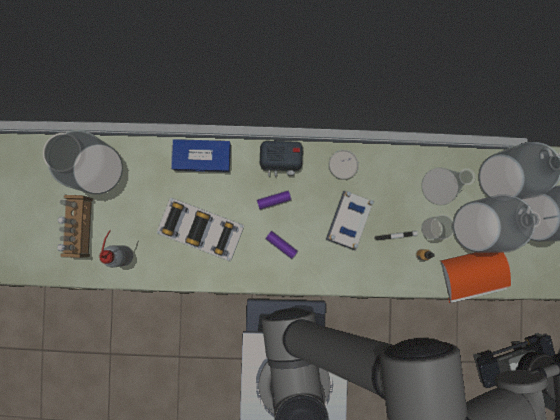

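View pics/side0.png

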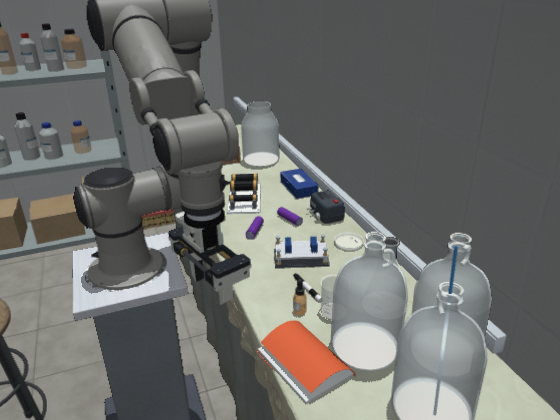

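```bash
python3 - <<'E'
from h import *
a=cv2.imread('pics/top0.png')
r=cv2.resize(a[195:267,155:247],None,fx=6,fy=6,interpolation=cv2.INTER_CUBIC)
s=cv2.resize(a[185:257,315:387],None,fx=6,fy=6,interpolation=cv2.INTER_CUBIC)
o=np.zeros((432*1,800,3),np.uint8); 
r=cv2.resize(r,(420,329)); s=cv2.resize(s,(329,329))
cv2.imwrite('pics/crop1.png',np.hstack([r,s]))
print(r.shape, 420/92, 329/72)
for u,v in [(174,219),(199,228),(225,238)]: print(at('top0',u,v,.047))
print(at('top0',351,220,.064))
E
```

```text
(329, 420, 3) 4.565217391304348 4.569444444444445
[0.48006549 0.36833316 0.047     ]
[0.45608963 0.29400858 0.047     ]
[0.42935861 0.21709138 0.047     ]
[ 0.49213564 -0.14699675  0.064     ]
```

View pics/crop1.png

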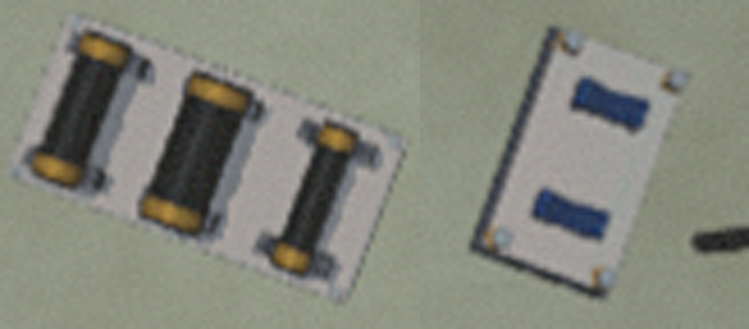

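```bash
python3 - <<'E'
from h import *
s=4.567
R=lambda x,y,z:at('top0',155+x/s-.4,195+y/s-.4,z)
S=lambda x,y,z:at('top0',315+(x-420)/s-.4,185+y/s-.4,z)
def rep(n,a,b): 
    d=a-b; print(n,(a+b)[:2]/2, np.linalg.norm(d[:2]), np.arctan2(d[1],d[0]))
rep('A brass',R(104,50,.055),R(57,167,.055))
rep('B',R(219,90,.06),R(172,213,.06)); rep('C',R(339,138,.045),R(291,259,.045))
rep('saddles',S(611,104,.058),S(570,214,.058))
rep('posts1',S(573,42,.057),S(497,238,.057)); rep('posts2',S(677,80,.057),S(605,277,.057))
c=[R(75,15,.01),R(404,140,.01),R(341,300,.01),R(14,172,.01)]
print('rack',sum(c)/4); rep('r',c[1],c[0]);rep('r',c[2],c[3]);rep('r',c[0],c[3]);rep('r',c[1],c[2])
E
```

```text
A brass [0.4813972  0.37190162] 0.08000433261632386 -0.33919396130167717
B [0.45619742 0.29662951] 0.08304204722118835 -0.32543240332417595
C [0.42913782 0.22142256] 0.08290043867893772 -0.3417685301747825
saddles [ 0.49440245 -0.15088732] 0.07546722558644567 -0.33946924601729755
posts1 [ 0.50571003 -0.11523728] 0.13518489028005526 -0.35014450962518495
posts2 [ 0.48316365 -0.18398761] 0.13504535346798432 -0.3352987234442448
rack [0.45497559 0.29630008 0.01      ]
r [0.5076827  0.27802316] 0.23295546113689033 -1.9020761995693056
r [0.40226847 0.314577  ] 0.2313543194551853 -1.909303977329584
r [0.49312501 0.40592863] 0.11073695481183439 -0.32655103419356674
r [0.41682616 0.18667153] 0.11241310180796008 -0.340918840546186
```

The three barrels are at top-image pixels (173,219), (199,228) and (225,238), about 48, 60 and 36 crop pixels wide. The left one, at (173,219), is therefore the 32 mm barrel. The purple ones at (274,200) and (282,245) are decoys. The stand is at (350,220).

Call:
jog_arm(plan=[[0.5,0.5,0,-0.1,1],[1,1,0,-0.2,1],[1,1,0,-0.2,1]])

```text
time: 0.4
tool_pos: [0.2367, -0.4189, 0.2264]
tool_rot: [-3.14, -0.0, -0.017]
contact_force: [0.6, -0.7, 0.6]
opening: 0.0914
grip_force: 0.0
```

Call:
jog_arm(plan=[[0.5,0.5,0,-0.1,1],[1,1,0,-0.2,1],[1,1,0,-0.2,1]])

```text
time: 0.7
tool_pos: [0.3164, -0.3393, 0.2265]
tool_rot: [-3.141, 0.0, -0.331]
contact_force: [0.0, -0.0, 0.6]
opening: 0.0919
grip_force: 0.0
```

Call:
jog_arm(plan=[[0.5,0.5,0,0,1],[1,1,0,0,1],[1,1,0,0,1]])

```text
time: 1.0
tool_pos: [0.3972, -0.2583, 0.2265]
tool_rot: [-3.14, 0.0, -0.325]
contact_force: [-0.4, -0.5, -0.5]
opening: 0.0919
grip_force: 0.0
```

Call:
jog_arm(plan=[[0.5,0.5,0,0,1],[1,1,0,0,1],[1,1,0,0,1],[1,1,0,0,1]])

```text
time: 1.4
tool_pos: [0.4757, -0.1806, 0.2262]
tool_rot: [3.141, 0.001, -0.325]
contact_force: [-0.1, -1.6, 0.4]
opening: 0.0918
grip_force: 0.0
```

Wrist picture of the stand from here.

```bash
python3 - <<'E'
from h import *
snap('wrist','w0'); print(np.load('pics/w0.npz')['T']); 
for p in [(.494,-.15,.064),(.53,-.163,.064),(.458,-.138,.064)]: print(proj('w0',p))
E
```

```text
[[-3.18490380e-01 -9.18231537e-01 -2.35403319e-01  5.39568599e-01]
 [-9.47926087e-01  3.08485780e-01  7.92001066e-02 -2.02042932e-01]
 [-1.05459054e-04  2.48369419e-01 -9.68665381e-01  3.83293938e-01]
 [ 0.00000000e+00  0.00000000e+00  0.00000000e+00  1.00000000e+00]]
[239.57792856 192.93695918]
[239.46959927 151.43036651]
[240.71924488 231.88006638]
```

View pics/w0.png

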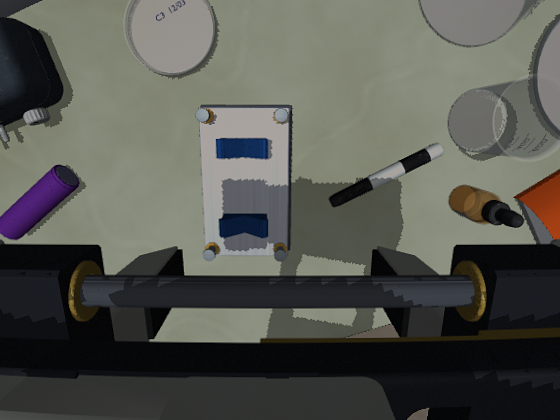

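The stand's post tops are at (204,115), (282,116), (209,254) and (280,254). The saddles span about 216–270 at row 148 and 219–268 at row 225.

```bash
python3 - <<'E'
from h import *
im=cv2.imread('pics/w0.png')
hsv=cv2.cvtColor(im,cv2.COLOR_BGR2HSV); m=cv2.inRange(hsv,(100,110,30),(118,255,255))
n,l,st,c=cv2.connectedComponentsWithStats(m[120:245,195:295])
for i in range(1,n):
    if st[i,4]>100: print(st[i]+[195,120,0,0,0],c[i]+[195,120])
P=[at('w0',*p,.057) for p in [(204,115.5),(282,115.5),(209,254),(280,254)]]
for a in P: print(a)
print('c',sum(P)/4,[np.linalg.norm(P[i]-P[j]) for i,j in [(0,1),(2,3),(0,2),(1,3)]])
d=P[0]+P[1]-P[2]-P[3]; print(np.arctan2(d[1],d[0])); d=P[0]+P[2]-P[1]-P[3]; print(np.arctan2(d[1],d[0])-np.pi/2)
E
```

```text
[216 138  52  21 970] [241.70824742 147.81237113]
[ 219  214   49   24 1000] [243.805 224.698]
[ 0.57061366 -0.14259214  0.057     ]
[ 0.54781097 -0.20968104  0.057     ]
[ 0.44459194 -0.09851912  0.057     ]
[ 0.42208299 -0.16582692  0.057     ]
c [ 0.49627489 -0.1541548   0.057     ] [np.float64(0.07085818501130235), np.float64(0.07097177126313467), np.float64(0.13350619683777745), np.float64(0.13315671083103678)]
-0.33601911696767356
-0.3251801635797986
```

Call:
jog_arm(plan=[[0,0.6,0,0,1],[0,1,0,0,1]])

```text
time: 1.65
tool_pos: [0.4737, -0.1021, 0.2264]
tool_rot: [3.141, 0.001, -0.332]
contact_force: [0.2, 0.2, 0.4]
opening: 0.0919
grip_force: 0.0
```

Call:
jog_arm(plan=[[0,0.6,0,0,0.3],[0,1,0,0,0.3]])

```text
time: 1.85
tool_pos: [0.4739, -0.0214, 0.2267]
tool_rot: [3.141, 0.001, -0.33]
contact_force: [0.4, -1.6, 0.0]
opening: 0.0801
grip_force: 0.0
```

Call:
jog_arm(plan=[[0,0.6,0,0,0.3],[0,1,0,0,0.3]])

```text
time: 2.05
tool_pos: [0.4743, 0.0587, 0.2268]
tool_rot: [3.141, 0.0, -0.33]
contact_force: [0.1, -0.4, 0.5]
opening: 0.0642
grip_force: 0.0
```

Call:
jog_arm(plan=[[0,0.6,0,0,0.3],[0,1,0,0,0.3]])

```text
time: 2.25
tool_pos: [0.4747, 0.1386, 0.2268]
tool_rot: [3.141, 0.0, -0.33]
contact_force: [0.5, -0.3, -0.3]
opening: 0.0601
grip_force: 0.0
```

Call:
jog_arm(plan=[[0,0.6,0,0,0.3],[0,1,0,0,0.3]])

```text
time: 2.45
tool_pos: [0.4751, 0.2186, 0.2268]
tool_rot: [3.141, -0.0, -0.33]
contact_force: [0.3, 0.3, -0.7]
opening: 0.0594
grip_force: 0.0
```

Call:
jog_arm(plan=[[0,0.6,0,0,0.3],[0,1,0,0,0.3],[0,1,0,0,0.3],[0,1,0,0,0.3]])

```text
time: 2.85
tool_pos: [0.4753, 0.2968, 0.2263]
tool_rot: [3.14, 0.0, -0.329]
contact_force: [-0.3, 0.2, 0.2]
opening: 0.0594
grip_force: 0.0
```

```bash
python3 - <<'E'
from h import *
snap('wrist','w1'); print(readout.observe()['tool_pos'])
print(at('w0',241.7,147.8,.058),at('w0',243.8,224.7,.058))
E
```

```text
[0.47543302 0.29637295 0.22653214]
[ 0.53227483 -0.16534791  0.058     ] [ 0.46236797 -0.14214585  0.058     ]
```

View pics/w1.png

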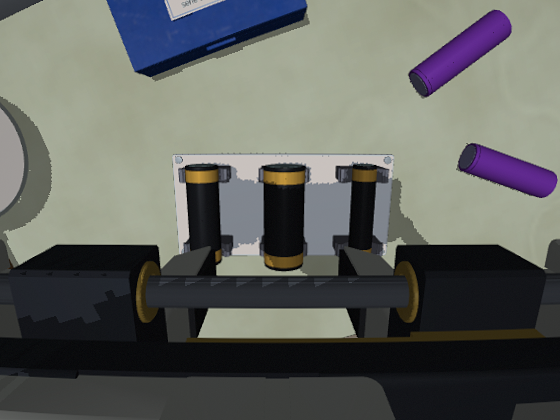

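This view confirms the barrel: the left one (columns 186–220, 34 px) is the middle size, between 42 px (centre) and 26 px (right). Its far end is at row ~165.

```bash
python3 - <<'E'
from h import *
im=cv2.imread('pics/w1.png'); g=cv2.cvtColor(im,cv2.COLOR_BGR2GRAY).astype(int)
for v in (195,205,215,225): 
    r=g[v,175:235]; k=np.where(r<70)[0]+175; print(v,k.min(),k.max(),''.join('#' if x<70 else '.' for x in r))
for p in [(203,176,.0466),(203.5,210,.0466),(204,240,.0466),(203,183,.0626),(203,167,.0626)]: print(p,at('w1',*p))
C=np.array([.4805,.371]);a=-.335;x=np.array([np.cos(a),np.sin(a)])
for z,s in ((.0626,.05),(.0466,.05),(.0466,0)): print(proj('w1',[*(C+s*x),z]))
E
```

```text
195 187 218 ............################################................
205 188 219 .............################################...............
215 188 219 .............################################...............
225 189 219 ..............###############################...............
(203, 176, 0.0466) [0.51866987 0.35789107 0.0466    ]
(203.5, 210, 0.0466) [0.48683002 0.37002426 0.0466    ]
(204, 240, 0.0466) [0.4574149  0.38124973 0.0466    ]
(203, 183, 0.0626) [0.513543   0.35639174 0.0626    ]
(203, 167, 0.0626) [0.52740706 0.35089617 0.0626    ]
[199.20086802 167.97339211]
[202.75629359 166.08596367]
[204.93255869 216.12238465]
```

Call:
jog_arm(plan=[[0.07,0.5,-0.2,0,0.3],[0.07,0.94,-0.6,0,0.3],[0.07,0.94,-1,0,0.3],[0.07,0.94,-1,0,0.3],[0.07,0.94,-1,0,0.3]])

```text
time: 3.4
tool_pos: [0.4814, 0.3718, 0.1473]
tool_rot: [3.141, 0.0, -0.331]
contact_force: [-0.2, 0.7, 0.6]
opening: 0.0592
grip_force: 0.0
```

Call:
jog_arm(plan=[[0,0,-0.4,0,0.3],[0,0,-0.7,0,0.3],[0,0,-0.7,0,0.3],[0,0,-0.7,0,0.3],[0,0,-0.7,0,0.3]])

```text
time: 3.9
tool_pos: [0.4822, 0.3738, 0.0935]
tool_rot: [-3.138, -0.003, -0.329]
contact_force: [0.5, -0.8, 0.1]
opening: 0.0597
grip_force: 0.0
```

```bash
python3 - <<'E'
from h import *
snap('wrist','w2'); o=readout.observe(); print(o['tool_pos'],o['tool_rot'],o['contact_force'])
C=np.array([.481,.3715]);a=-.335;x=np.array([np.cos(a),np.sin(a)])
for s in (.05,.03,0): print(proj('w2',[*(C+s*x),.0466]))
E
```

```text
[0.48204454 0.3739236  0.09323208] [-3.13858225e+00 -2.70295573e-03 -3.29094908e-01] [-0.09955264  0.34238328  0.99257346]
[282.31202134 158.83910118]
[281.95967502 192.66996253]
[281.45023597 240.63442368]
```

View pics/w2.png

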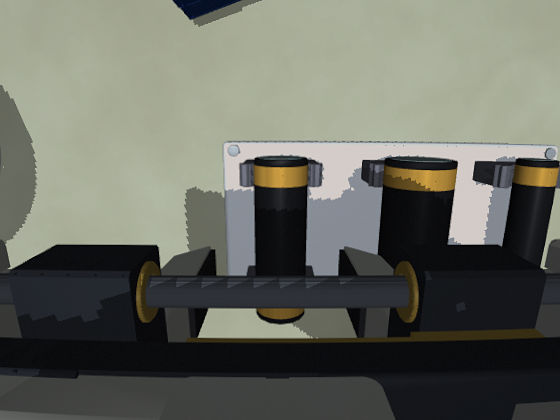

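Call:
jog_arm(plan=[[0,0,-0.3,0,0.3],[0,0,-0.6,0,0.3],[0,0,-0.8,0,0.3],[0,0,-0.8,0,0.3],[0,0,-0.8,0,0.3]])

```text
time: 4.45
tool_pos: [0.4814, 0.374, 0.028]
tool_rot: [-3.14, -0.001, -0.328]
contact_force: [0.5, 0.4, 0.5]
opening: 0.0594
grip_force: 0.0
```

Call:
jog_arm(plan=[[0,0,0,0,0],[0,0,0,0,-0.3],[0,0,0,0,-0.5],[0,0,0,0,-1],[0,0,0,0,-1],[0,0,0,0,-1],[0,0,0,0,-1],[0,0,0,0,-1]], squeeze=25)

```text
time: 5.25
tool_pos: [0.4804, 0.3726, 0.0272]
tool_rot: [3.14, 0.0, -0.328]
contact_force: [-1.2, -4.4, 3.7]
opening: 0.0313
grip_force: 25.0
```

Call:
jog_arm(plan=[[0,0,0.3,0,-1],[0,0,0.6,0,-1],[0,0,1,0,-1],[0,0,1,0,-1]])

```text
time: 5.65
tool_pos: [0.4829, 0.375, 0.1112]
tool_rot: [-3.135, -0.005, -0.328]
contact_force: [0.6, 0.1, -0.7]
opening: 0.0317
grip_force: 25.0
```

Call:
jog_arm(plan=[[0,0,0.5,0,-1],[0,0,1,0,-1],[0,0,1,0,-1],[0,0,1,0,-1]])

```text
time: 6.05
tool_pos: [0.4806, 0.3736, 0.1866]
tool_rot: [-3.141, -0.0, -0.328]
contact_force: [-0.3, 0.2, -2.1]
opening: 0.0314
grip_force: 25.0
```

Call:
jog_arm(plan=[[0,-0.4,0,0,-1],[0,-1,0,0,-1],[0,-1,0,0,-1]])

```text
time: 6.35
tool_pos: [0.4792, 0.2887, 0.184]
tool_rot: [3.135, 0.004, -0.332]
contact_force: [0.1, 0.9, -0.8]
opening: 0.0314
grip_force: 25.0
```

Call:
jog_arm(plan=[[0,-0.5,0,0,-1],[0,-1,0,0,-1],[0,-1,0,0,-1]])

```text
time: 6.65
tool_pos: [0.4795, 0.2097, 0.1846]
tool_rot: [3.138, 0.004, -0.332]
contact_force: [-0.3, 0.5, -1.3]
opening: 0.0317
grip_force: 25.0
```

Call:
jog_arm(plan=[[0,-0.5,0,0,-1],[0,-1,0,0,-1],[0,-1,0,0,-1]])

```text
time: 6.95
tool_pos: [0.4798, 0.1304, 0.185]
tool_rot: [3.139, 0.003, -0.332]
contact_force: [-0.3, 0.7, -1.5]
opening: 0.0315
grip_force: 25.0
```

Call:
jog_arm(plan=[[0,-0.5,0,0,-1],[0,-1,0,0,-1],[0,-1,0,0,-1]])

```text
time: 7.25
tool_pos: [0.4803, 0.0509, 0.1853]
tool_rot: [3.14, 0.002, -0.332]
contact_force: [-0.3, 0.8, -1.5]
opening: 0.0319
grip_force: 25.0
```

Call:
jog_arm(plan=[[0,-0.5,0,0,-1],[0,-1,0,0,-1],[0,-1,0,0,-1]])

```text
time: 7.55
tool_pos: [0.4807, -0.0288, 0.1856]
tool_rot: [3.141, 0.001, -0.332]
contact_force: [-0.6, 0.2, -0.7]
opening: 0.0315
grip_force: 25.0
```

Call:
jog_arm(plan=[[0,-0.5,0,0,-1],[0,-1,0,0,-1],[0,-1,0,0,-1],[0,-1,0,0,-1],[0,-1,0,0,-1]])

```text
time: 8.05
tool_pos: [0.4806, -0.1047, 0.1861]
tool_rot: [-3.141, 0.002, -0.327]
contact_force: [-0.5, -0.4, -1.8]
opening: 0.0311
grip_force: 25.0
```

Call:
jog_arm(plan=[[0.1,-0.3,0,0,-1],[0.18,-0.59,-0.3,0,-1],[0.18,-0.59,-0.6,0,-1],[0.18,-0.59,-0.6,0,-1],[0.18,-0.59,-0.6,0,-1]])

```text
time: 8.55
tool_pos: [0.4951, -0.1522, 0.1388]
tool_rot: [-3.141, 0.001, -0.327]
contact_force: [-1.0, -1.0, -0.7]
opening: 0.0312
grip_force: 25.0
```

```bash
python3 - <<'E'
from h import *
snap('wrist','w3'); snap('top','top3'); o=readout.observe(); print(o['tool_pos'],o['tool_rot'])
C=o['tool_pos'][:2];a=o['tool_rot'][2];x=np.array([np.cos(a),np.sin(a)])
for s in (.05,0,-.05): print(proj('w3',[*(C+s*x),o['tool_pos'][2]+.0188]))
im=cv2.imread('pics/w3.png'); cv2.imwrite('pics/w3c.png',cv2.resize(im[60:330,150:410],None,fx=2.2,fy=2.2,interpolation=cv2.INTER_CUBIC))
E
```

```text
[ 0.49585555 -0.15282599  0.14000258] [ 3.14143623e+00 -1.93306550e-03 -3.27058450e-01]
[278.02567845 170.0951244 ]
[277.78809738 286.4952452 ]
[277.57964633 382.86092934]
```

View pics/w3c.png

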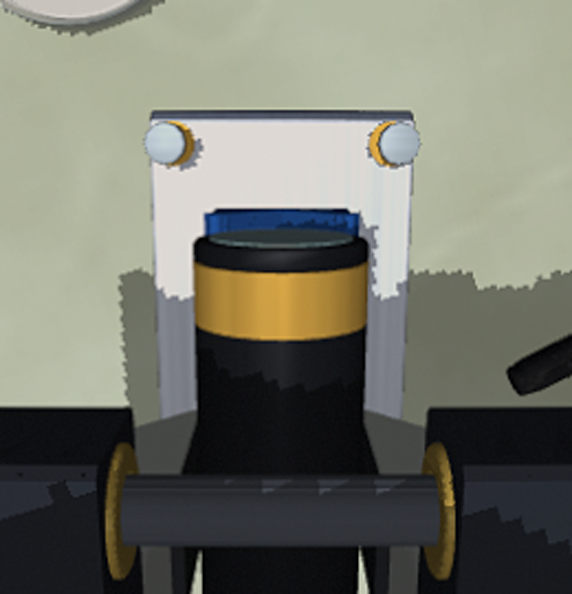

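The barrel's columns are 195–368 in the crop (mid 281.5). The post tops are at (166,143) and (400,143), and the saddle spans 205–358 (mid 281.5), so lateral alignment is good to under about 1 mm.

```bash
python3 - <<'E'
from h import *
f=lambda x,y:(150+(x+.5)/2.2-.5,60+(y+.5)/2.2-.5)
a=at('w3',*f(166,143),.057);b=at('w3',*f(400,143),.057);m=(a+b)/2;print(a,b,m,np.linalg.norm(a-b))
d=a-b; yaw=np.arctan2(d[1],d[0])-np.pi/2; print('yaw',yaw)
s1=at('w3',*f(205,212),.064);s2=at('w3',*f(358,212),.064);print('saddle far edge',(s1+s2)/2,np.linalg.norm(s1-s2))
t=np.array([.49585,-.15283]); 
for y in(-.327,-.335):
  x=np.array([np.cos(y),np.sin(y)]);n=np.array([-x[1],x[0]])
  for q,L in((m,.068),((s1+s2)/2,.047)): print(y,'seat-tool along, across',(q[:2]-t)@x-L,(q[:2]-t)@n)
  print('barrel end',x@(at('w3',*f(281.5,247),.14+.0188)[:2]-t))
E
```

```text
[ 0.5715762  -0.14148413  0.057     ] [ 0.5488411  -0.20879769  0.057     ] [ 0.56020865 -0.17514091  0.057     ] 0.07104927874485753
yaw -0.3257194966488106
saddle far edge [ 0.54114178 -0.16821542  0.064     ] 0.045951000394709535
-0.327 seat-tool along, across 0.00011464094042136497 -0.0004564405690607369
-0.327 seat-tool along, across 0.000833630105599649 -2.2271694344668622e-05
barrel end 0.04925148067775363
-0.335 seat-tool along, across 0.00011611276913915669 8.848535205218613e-05
-0.335 seat-tool along, across 0.0008322776092541048 0.00036039397740050816
barrel end 0.049248809824783545
```

Call:
jog_arm(plan=[[0,0,-0.3,0,-1],[0,0,-0.6,0,-1],[0,0,-0.8,0,-1],[0,0,-0.9,0,-1],[0,0,-0.95,0,-1],[0,0,-0.98,0,-1],[0,0,-0.98,0,-1]])

```text
time: 9.35
tool_pos: [0.4955, -0.1537, 0.061]
tool_rot: [3.141, -0.001, -0.328]
contact_force: [0.3, 0.6, -2.2]
opening: 0.0314
grip_force: 25.0
```

Call:
jog_arm(plan=[[0,0,-0.04,0,-1],[0,0,-0.08,0,-1],[0,0,-0.12,0,-1],[0,0,-0.12,0,-1],[0,0,-0.12,0,-1]])

```text
time: 9.85
tool_pos: [0.495, -0.1536, 0.0506]
tool_rot: [3.142, 0.0, -0.329]
contact_force: [0.3, 0.3, -1.3]
opening: 0.0313
grip_force: 25.0
```

Call:
jog_arm(plan=[[0,0,-0.03,0,-1],[0,0,-0.03,0,-1],[0,0,-0.03,0,-1]])

```text
time: 10.15
tool_pos: [0.4954, -0.1536, 0.0488]
tool_rot: [-3.142, -0.001, -0.329]
contact_force: [0.2, 1.6, 4.8]
opening: 0.0316
grip_force: 25.0
```

Call:
jog_arm(plan=[[0,0,-0.02,0,-1],[0,0,-0.04,0,-1],[0,0,-0.06,0,-1],[0,0,-0.06,0,-1],[0,0,-0.06,0,-1],[0,0,-0.06,0,-1]])

```text
time: 10.75
tool_pos: [0.4954, -0.1536, 0.0439]
tool_rot: [-3.142, -0.001, -0.329]
contact_force: [0.4, 3.4, 6.9]
opening: 0.0315
grip_force: 25.0
```

Call:
jog_arm(plan=[[0.001,0.004,-0.01,0,-1],[0.003,0.008,-0.02,0,-1],[0.003,0.008,-0.035,0,-1],[0.003,0.008,-0.035,0,-1],[0.003,0.008,-0.035,0,-1],[0.003,0.008,-0.035,0,-1]])

```text
time: 11.35
tool_pos: [0.4957, -0.153, 0.0412]
tool_rot: [3.141, -0.001, -0.328]
contact_force: [-0.6, 2.8, 7.7]
opening: 0.0313
grip_force: 25.0
```

```bash
python3 - <<'E'
from h import *
snap('side','side4'); 
L=[]
for i in range(4):
    o=readout.observe(); L.append(np.r_[o['tool_pos'],o['contact_force'],o['torque']]); snap('wrist','w4')
print(np.mean(L,0).round(4),o['tool_rot'])
im=cv2.imread('pics/side4.png')[215:285,255:345]; w=cv2.imread('pics/w4.png')[60:330,150:410]
cv2.imwrite('pics/c4.png',np.hstack([cv2.resize(im,(514,400),interpolation=2),cv2.resize(w,(285,400))[:,:]]))
E
```

```text
[ 0.4957 -0.153   0.0412 -0.0618  2.8225  8.4     0.4035  0.1209  0.0212] [ 3.14150410e+00 -1.17127428e-03 -3.28379215e-01]
```

View pics/c4.png

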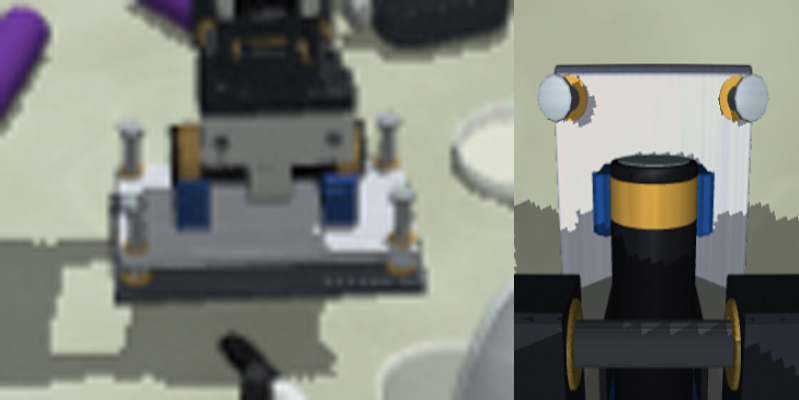

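The barrel sits in both V's, with the fingertips inside the finger gap and clear of the carriage. I'll trim the sideways force and raise it slightly, towards 8 mm.

Call:
jog_arm(plan=[[0.003,0.008,0,0,-1],[0.003,0.01,0.004,0,-1],[0.003,0.01,0.008,0,-1],[0.003,0.01,0.008,0,-1],[0.003,0.01,0.008,0,-1],[0.003,0.01,0.008,0,-1]])

```text
time: 12.2
tool_pos: [0.4958, -0.1529, 0.0419]
tool_rot: [3.14, -0.001, -0.328]
contact_force: [-1.6, -0.6, 8.1]
opening: 0.032
grip_force: 25.0
```

```bash
python3 - <<'E'
from h import *
L=[]
for i in range(6):
    o=readout.observe(); L.append(np.r_[o['tool_pos'],o['contact_force'],o['torque']]); cams.read_camera('top')
print(np.mean(L,0).round(4),np.ptp(L,0).round(4),o['tool_rot'],o['time'])
E
```

```text
[ 0.4958 -0.1529  0.0419 -1.6949 -0.9903  7.1073 -0.116   0.2759  0.0959] [0.     0.     0.     0.7521 1.0029 1.7763 0.0901 0.0413 0.1144] [ 3.14049290e+00 -1.15465311e-03 -3.28065944e-01] 12.45
```

```bash
python3 -c "
from cell import ticket
print(ticket.hand_in())"
```

```text
the job is handed in; nothing more can be done
None
```

I laid the 32 mm barrel in the V-saddles and handed the job in while still holding it pressed about 7.5–8 mm down, estimated from push force and tool height; no verdict was returned.

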